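# Finger-test the jam jars' lids and set the unsealed jar apart

### The job

The three jars of jam on the wooden board have cooled, and one of them has not sealed: find it by pressing lightly with the fingertips on the centre of each lid, one after another from left to right as you face the worktop, all three in turn. A sealed lid stays firm, an unsealed one gives and springs back: slide the jar with that lid back along the board, away from you, until it stands upright about a jar's width behind the row, still on the board. Only press and push, never grip or lift a jar, and leave the two sound jars and the things beside the board where they are.

Things in the scene. Friction and masses are not known exactly. Their poses are not given: they have to be found in the camera images.
- board: fixed wooden board, 240 mm (its x) by 360 mm (its y), 15 mm thick; origin at the centre of its underside, on the worktop; its x axis points away from the robot, its y axis to the left. The jars stand in a row along its y axis, some 105 mm apart, about 35 mm in front of its middle (x = -35 mm); the strip of board behind them (+x) is free
- jar_a: one of three outwardly identical squat glass jars of dark jam with a metal screw-band lid: 73 mm across, 68 mm high, about 0.37 kg; origin at the centre of its underside, z up; stands loose on the board
- jar_b: one of three outwardly identical squat glass jars of dark jam with a metal screw-band lid: 73 mm across, 68 mm high, about 0.37 kg; origin at the centre of its underside, z up; stands loose on the board
- jar_c: one of three outwardly identical squat glass jars of dark jam with a metal screw-band lid: 73 mm across, 68 mm high, about 0.37 kg; origin at the centre of its underside, z up; stands loose on the board
- jar_a_top (a point): centre of the top of jar_a's lid, 68 mm above the jar's underside: the spot to press. It is the middle of a raised, slightly domed round metal disc, 55 mm across, the highest part of the jar, inside the screw band
- jar_b_top (a point): centre of the top of jar_b's lid, 68 mm above the jar's underside: the spot to press. It is the middle of a raised, slightly domed round metal disc, 55 mm across, the highest part of the jar, inside the screw band
- jar_c_top (a point): centre of the top of jar_c's lid, 68 mm above the jar's underside: the spot to press. It is the middle of a raised, slightly domed round metal disc, 55 mm across, the highest part of the jar, inside the screw band
- lid_a (a joint): how far jar_a's lid disc is pushed in, m; 0 = as found. A sealed lid hardly moves (0.1 mm per newton); the one unsealed lid yields 0.5 mm per newton (2.5 mm at 5 N, stop at 5 mm) and springs back when released. The lids look alike; a press of 4 to 8 N tells them apart, more than 25 N dents them.
- lid_b (a joint): how far jar_b's lid disc is pushed in, m; 0 = as found. A sealed lid hardly moves (0.1 mm per newton); the one unsealed lid yields 0.5 mm per newton (2.5 mm at 5 N, stop at 5 mm) and springs back when released. The lids look alike; a press of 4 to 8 N tells them apart, more than 25 N dents them.
- lid_c (a joint): how far jar_c's lid disc is pushed in, m; 0 = as found. A sealed lid hardly moves (0.1 mm per newton); the one unsealed lid yields 0.5 mm per newton (2.5 mm at 5 N, stop at 5 mm) and springs back when released. The lids look alike; a press of 4 to 8 N tells them apart, more than 25 N dents them.
- tape_roll: roll of tape lying to the right of the board, 100 mm across, 25 mm high; bystander
- pencil: pencil lying to the right of the board, 112 mm long; bystander
- teaspoon: teaspoon lying to the left of the board, 139 mm long; bystander
- honey_jar: closed jar of honey standing on the worktop to the left of the board, 64 mm across, 97 mm high; bystander, not one of the three

How it is judged:
On the way, in this order (a step that is already met when the one before it is completed fails the run):
1. the lid of the left jar is pressed with the fingertips (more than 1 N, the tool over its centre to 20 mm) (((y of jar_a in the frame of board above 0.052 m and contact force between the fingers and lid_a above 1 N and horizontal distance between the grasp point and jar_a_top below 0.02 m) or (y of jar_b in the frame of board above 0.052 m and contact force between the fingers and lid_b above 1 N and horizontal distance between the grasp point and jar_b_top below 0.02 m) or (y of jar_c in the frame of board above 0.052 m and contact force between the fingers and lid_c above 1 N and horizontal distance between the grasp point and jar_c_top below 0.02 m))), for 0.05 s.
2. the lid of the middle jar is pressed with the fingertips (more than 1 N, the tool over its centre to 20 mm) (((y of jar_a in the frame of board between -0.052 and 0.052 m and contact force between the fingers and lid_a above 1 N and horizontal distance between the grasp point and jar_a_top below 0.02 m) or (y of jar_b in the frame of board between -0.052 and 0.052 m and contact force between the fingers and lid_b above 1 N and horizontal distance between the grasp point and jar_b_top below 0.02 m) or (y of jar_c in the frame of board between -0.052 and 0.052 m and contact force between the fingers and lid_c above 1 N and horizontal distance between the grasp point and jar_c_top below 0.02 m))), for 0.05 s.
3. the lid of the right jar is pressed with the fingertips (more than 1 N, the tool over its centre to 20 mm) (((y of jar_a in the frame of board below -0.052 m and contact force between the fingers and lid_a above 1 N and horizontal distance between the grasp point and jar_a_top below 0.02 m) or (y of jar_b in the frame of board below -0.052 m and contact force between the fingers and lid_b above 1 N and horizontal distance between the grasp point and jar_b_top below 0.02 m) or (y of jar_c in the frame of board below -0.052 m and contact force between the fingers and lid_c above 1 N and horizontal distance between the grasp point and jar_c_top below 0.02 m))), for 0.05 s.
4. the jar whose lid gave way stands behind the row, on the board (x of jar_b in the frame of board between 0.018 and 0.1 m), for 0.2 s.
At the end, for the whole second after the job is handed in: The unsealed jar stands upright on the board, its centre 18 to 100 mm behind the board's middle line (it started 27 to 43 mm in front of it); the two sealed jars stand upright within 20 mm of where they were; all are at rest (all of step 4 and angle between each of jar_a, jar_b, jar_c's own z axis and vertical below 0.1 rad and height (world z) of jar_a between 0.01 and 0.02 m and height (world z) of jar_b between 0.01 and 0.02 m and height (world z) of jar_c between 0.01 and 0.02 m and distance of each of jar_a, jar_c from where it was at the start of the episode below 0.02 m and linear speed of each of jar_a, jar_b, jar_c below 0.02 m/s); the robot touches nothing.
It fails at once if a jar is pressed or squeezed with more than 25 N (contact force between the fingers and jar_a above 25 N or contact force between the fingers and jar_b above 25 N or contact force between the fingers and jar_c above 25 N).
It fails at once if a jar is lifted more than 10 mm off the board (height (world z) of any of jar_a, jar_b, jar_c above 0.025 m).
It fails at once if a jar is tipped by more than about 17 degrees (angle between any of jar_a, jar_b, jar_c's own z axis and vertical above 0.3 rad).
It fails at once if a sealed jar is pushed more than 25 mm out of its place (distance of any of jar_a, jar_c from where it was at the start of the episode above 0.025 m).
It fails at once if a thing beside the board is moved more than 30 mm (distance of any of tape_roll, pencil, teaspoon, honey_jar from where it was at the start of the episode above 0.03 m).
It also fails if it takes over 48 s, if anything falls off the work surface, if the arm or the gripper's body presses on something with over 40 N, if the wrist force passes 120 N, or if a joint passes its speed limit or range.

### The arm

A 7-joint arm with a two-finger parallel gripper is mounted at the origin on a cart in front of the work surface, level with it; the furniture and walls round the work are solid. World frame = base frame: x ahead of the robot, y to its left, z up, the work surface at z = 0. Lengths are in m, angles in rad, forces in N, time in s.
With the tool pointing down it reaches from about 0.4 to 0.85 m from the base axis. Payload 10.4 kg.
Tool frame: the origin (TCP) lies on the centre line of the jaws, within the pads' length; the fingertips stand 22 mm ahead of it and the grasp point (between the pads) lies 3 mm ahead of it; z points along the fingers, y is the line along which they close (so a half turn about z gives the same grasp; the last joint's range is limited). The gripper opens to 87 mm and grips with 3 to 60 N. Pads are 19 mm wide; open, the fingers measure 117 mm over their backs; the gripper's body (75 mm by 190 mm) begins 51 mm behind the grasp point.
Start: joints at [1.302, 0.332, -0.065, 1.46, 0.022, 1.35, -0.088], TCP at [0.152, -0.606, 0.245] pointing down, gripper open.
Joint ranges: [-2.6, 2.6], [-0.5, 2.12], [-1.47, 1.34], [0.16, 2.42], [-1.27, 4.41], [0.06, 2.06], [-2.6, 2.6]. Speed limits (rad/s): [2.22, 2.22, 2.79, 2.79, 3.14, 3.14, 3.14].

### API

Orientations are given as a unit quaternion [x, y, z, w].
In Python, from bench import r gives the robot as it stands.
- The arm moves only by the shell command python3 jog.py [FORCE], which reads ROWS from standard input. ROWS is a JSON list of rows, 1 to 12 of them, each an object with the fields x, y, z (the shift in parts of the range, where 1.0 means 0.8 m), twist (a turn about the tool's z in shares of pi rad (1.0 is pi rad)), jaw (the finger opening in m); a field left out counts as zero (the opening has to be given); each row is the pose to reach, as a shift and turn from the pose commanded when the command began, along the tool's axes at that moment; what a row does not reach only later rows make up. A row lasts 1/10 s, in which the tool goes at most 0.05 m and 0.15 rad, less where a joint would pass 70% of its speed; a pose out of reach is approached as far as the arm can. The fingers move at their own pace and stop on an object; FORCE is the grip in N (left out, the last holds). Time passes only in rows, so rows that do not move let the fingers close. It prints the time, the measured TCP pose, the force, the opening and the grip force at its end. A shift or turn number past 1, either way, is cut back to 1. Input that does not fit is refused with a message, and nothing moves.
- r.read_state(): the state, without advancing time (a new reading comes with each control period).
- r.camera(name): name is "side" or "top"; returns a dict with "img" (400x640x3 uint8, red, green, blue), "fx", "fy", "cx", "cy" (pixels), "k1" (the pictures are not rectified: a ray, as slopes to the right and down, at radius r is drawn at 1 + k1 r^2 times it, then the intrinsics apply), "pose" (4x4, takes a point from camera to world coordinates). Camera axes: x right, y down, z forward; pixel columns grow to the right and rows downward; lengths in m; the calibration is good to about 2 mm. A picture is of the moment at which its call begins. There is no depth.
- r.close_job(): hands the job in; it is judged then, once.
The state is a dict: "time": time; "joint_positions": joint angles; "joint_vel": joint speeds; "joint_torque": joint torques, N m; "ee_pos": TCP position; "eef_rot": TCP orientation; "ft_force": force on the tool from outside, world axes, zero at the start; "torque": the same for the moment, N m; "width": finger opening in m; "grip_force": force on a finger pad.
Only numpy, scipy, OpenCV 4.12 (cv2) and the standard library are available. Lean on these libraries where they do the work, as an engineer would, in place of code of your own. Each camera call takes 0.05 s, during which the arm holds its last target. There are 200 camera calls.

## Working session

There is one attempt and no reset: what is moved stays moved. The work goes in short steps, Python scripts to look and compute and a shell command to move; the robot and the scene stay as the last step left them, time stands still between calls to the robot, and variables do not carry over. Pictures are saved under pics/ and viewed, at most 10 in all, crops included, and the job is handed in when it is done.

```bash
ls; mkdir -p pics
python3 - <<'E'
from bench import r
import cv2
for n in("top","side"):
    c=r.camera(n); cv2.imwrite(f"pics/{n}0.png",c["img"][:,:,::-1]); print(n,c["fx"],c["fy"],c["cx"],c["cy"],c["k1"],c["pose"].tolist() if hasattr(c["pose"],"tolist") else c["pose"])
s=r.read_state(); print(s)
E
```

```text
bench.py
jog.py
pics
top 395.0617556187081 395.0617556187081 323.3520629857237 198.9516116572244 -0.06490514374813518 [[0.028647942997277773, -0.9742598320204551, 0.22360025731984162, 0.2824103383407839], [-0.9995780007049373, -0.028997607269125328, 0.0017202556165429742, 0.08603935919095114], [0.004807896499030639, -0.22355517995372023, -0.9746794168582379, 1.0398945625976839], [0.0, 0.0, 0.0, 1.0]]
side 436.981641559205 436.981641559205 312.29226714936095 192.2437613639015 -0.10533766312391178 [[-0.9994670455052059, -0.032540003675309105, 0.0026025199146379662, 0.49684777883553843], [-0.022992302349791133, 0.6451267602567302, -0.7637295445596639, 1.0810887415001393], [0.023172806945879563, -0.7633823493908322, -0.6455311066531051, 0.9100524569437332], [0.0, 0.0, 0.0, 1.0]]
{'time': 0.1, 'joint_positions': array([ 1.30238706,  0.33281639, -0.06469299,  1.46084146,  0.02160339,
        1.34991118, -0.08850826]), 'joint_vel': array([ 0.00091127, -0.00256442, -0.00028989, -0.00263779, -0.00189805,
       -0.00053165, -0.00091533]), 'joint_torque': array([ 6.86026251e-04, -6.24551010e+01,  2.42275541e-02, -3.90715206e+01,
       -6.14663120e-02,  3.66632547e-02,  9.89785849e-05]), 'ee_pos': array([ 0.15200412, -0.60590815,  0.24383623]), 'eef_rot': array([ 9.92456233e-01,  1.22597777e-01, -1.09811705e-04, -6.30959753e-04]), 'ft_force': array([-0.16434066, -0.54192022,  0.12918308]), 'torque': array([-0.01676789, -0.02042954,  0.02249371]), 'grip_force': 0.0, 'width': 0.08687219634944716}
```

View pics/top0.png

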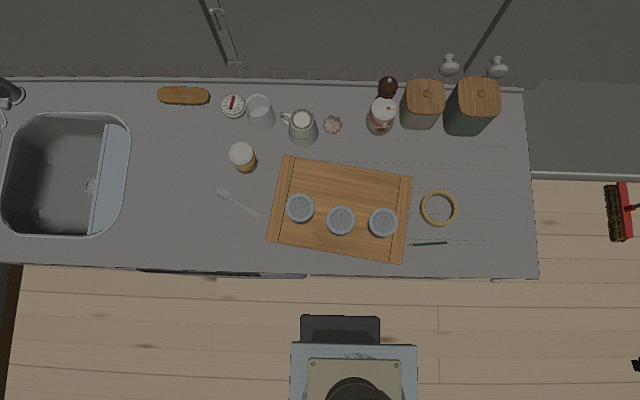

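View pics/side0.png

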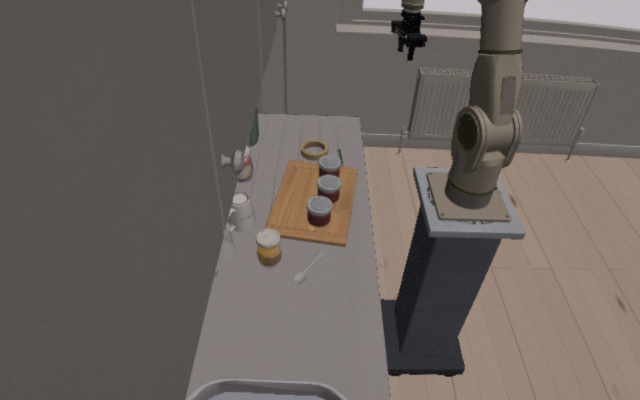

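The top view shows three lids at about (300,208), (340,220) and (383,222), and the board corners at (285,157), (412,177), (403,262) and (267,242). The side view shows the arm clear of the board. Next I'll measure the lids.

```bash
cat > h.py <<'E'
from bench import r
import cv2, numpy as np
def cast(c,px,z):
    px=np.atleast_2d(np.array(px,float))
    K=np.array([[c["fx"],0,c["cx"]],[0,c["fy"],c["cy"]],[0,0,1]])
    u=cv2.undistortPoints(px[:,None],K,np.array([c["k1"],0,0,0,0.]))[:,0]
    P=np.array(c["pose"]); d=np.c_[u,np.ones(len(u))]@P[:3,:3].T
    return P[:3,3]+d*((z-P[2,3])/d[:,2])[:,None]
def lids(c,seeds):
    hsv=cv2.cvtColor(c["img"],cv2.COLOR_RGB2HSV)
    m=((hsv[...,1]<75)&(hsv[...,2]>85)).astype(np.uint8)*255
    out=[]
    for s in seeds:
        w=np.zeros_like(m); cv2.circle(w,s,20,255,-1)
        cs=cv2.findContours(cv2.morphologyEx(m&w,cv2.MORPH_CLOSE,np.ones((5,5))),cv2.RETR_EXTERNAL,cv2.CHAIN_APPROX_NONE)[0]
        k=max(cs,key=cv2.contourArea); out.append(cv2.minEnclosingCircle(cv2.convexHull(k))+(cv2.contourArea(k),cv2.fitEllipse(k)))
    return out
E
python3 - <<'E'
from h import *
c=r.camera("top")
L=lids(c,[(300,208),(340,220),(383,222)])
v=c["img"].copy()
v=cv2.resize(v[140:280,250:430],None,fx=4,fy=4,interpolation=cv2.INTER_CUBIC)
for l in L:
    print(l, cast(c,l[0],.080).round(4), cast(c,l[3][0],.080).round(4))
    cv2.circle(v,tuple(int(4*(a-b)) for a,b in zip(l[0],(250,140))),int(4*l[1]),(0,255,0),1)
cv2.imwrite("pics/lids.png",v[:,:,::-1])
b=cast(c,[(285,157),(412,177),(403,262),(267,242)],.015).round(4); print(b,b.mean(0))
s=r.camera("side")
from scipy.spatial.transform import Rotation as R
print(R.from_quat(r.read_state()["eef_rot"]).as_matrix().round(4))
E
```

```text
((299.5614013671875, 207.26023864746094), 15.034073829650879, 641.0, ((299.40118408203125, 206.8891143798828), (28.09568214416504, 29.168243408203125), 73.76206970214844)) [[0.4797 0.1461 0.08  ]] [[0.4807 0.1466 0.08  ]]
((340.2495422363281, 219.36817932128906), 14.98353099822998, 652.5, ((340.19903564453125, 219.31846618652344), (28.513103485107422, 29.2291316986084), 121.54231262207031)) [[0.4522 0.0446 0.08  ]] [[0.4524 0.0447 0.08  ]]
((382.8837890625, 221.7432403564453), 15.13458251953125, 651.5, ((383.1142883300781, 221.6384735107422), (28.232318878173828, 29.489755630493164), 135.85086059570312)) [[ 0.4493 -0.0607  0.08  ]] [[ 0.4496 -0.0612  0.08  ]]
[[ 0.6319  0.1959  0.015 ]
 [ 0.5857 -0.1504  0.015 ]
 [ 0.3568 -0.1224  0.015 ]
 [ 0.3984  0.231   0.015 ]] [0.4932   0.038525 0.015   ]
[[ 9.699e-01  2.434e-01 -2.000e-04]
 [ 2.434e-01 -9.699e-01  8.000e-04]
 [-0.000e+00 -8.000e-04 -1.000e+00]]
```

View pics/lids.png

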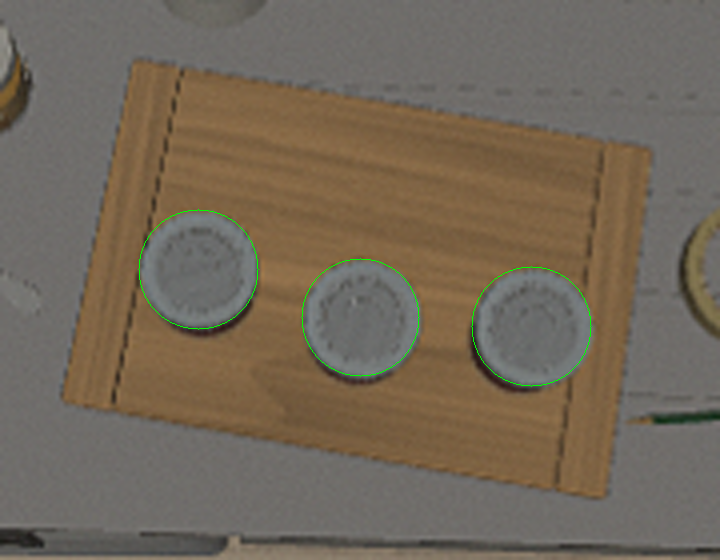

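All three circles sit on their lids. World positions: left (0.480, 0.146), middle (0.452, 0.045), right (0.449, -0.061). The board's yaw is about -0.135. I'll go round with closed fingers.

The manual's scale: shifts go in shares of 0.8 m and turns go in shares of pi rad. Converting my numbers, 0.303 m is 0.3788, -0.188 m is -0.235, 0.38 rad is 0.121.

```bash
echo '[{"x":0.3788,"y":-0.235,"twist":0.121,"jaw":0},{"x":0.3788,"y":-0.235,"twist":0.121,"jaw":0},{"x":0.3788,"y":-0.235,"twist":0.121,"jaw":0},{"x":0.3788,"y":-0.235,"twist":0.121,"jaw":0},{"x":0.3788,"y":-0.235,"twist":0.121,"jaw":0},{"x":0.3788,"y":-0.235,"twist":0.121,"jaw":0},{"x":0.3788,"y":-0.235,"twist":0.121,"jaw":0},{"x":0.3788,"y":-0.235,"twist":0.121,"jaw":0},{"x":0.3788,"y":-0.235,"twist":0.121,"jaw":0},{"x":0.3788,"y":-0.235,"twist":0.121,"jaw":0}]' | python3 jog.py 10
cat > to.py <<'E'
import sys; from h import *
from scipy.spatial.transform import Rotation as R
s=r.read_state(); M=R.from_quat(s["eef_rot"]).as_matrix()
print("t",s["time"],"tcp",s["ee_pos"].round(4),"yaw",np.arctan2(M[1,0],M[0,0]).round(3),"tool delta",(M.T@(np.array(eval(sys.argv[1]))-s["ee_pos"])).round(4),"F",s["ft_force"].round(2))
E
python3 to.py "[.480,.146,.16]"
```

```text
time: 1.2
ee_pos: [0.3992, -0.3513, 0.2444]
eef_rot: [0.998, -0.068, -0.0, 0.0]
ft_force: [-0.5, -0.3, -0.5]
width: 0.0147
grip_force: 0.0
t 1.2 tcp [ 0.3992 -0.3513  0.2444] yaw -0.136 tool delta [ 0.0129 -0.5037  0.0842] F [-0.52 -0.26 -0.46]
```

To row units: -0.504 m is -0.63, 0.085 m is 0.1063.

```bash
echo '[{"x":0.0163,"y":-0.63,"z":0.1063,"jaw":0},{"x":0.0163,"y":-0.63,"z":0.1063,"jaw":0},{"x":0.0163,"y":-0.63,"z":0.1063,"jaw":0},{"x":0.0163,"y":-0.63,"z":0.1063,"jaw":0},{"x":0.0163,"y":-0.63,"z":0.1063,"jaw":0},{"x":0.0163,"y":-0.63,"z":0.1063,"jaw":0},{"x":0.0163,"y":-0.63,"z":0.1063,"jaw":0},{"x":0.0163,"y":-0.63,"z":0.1063,"jaw":0},{"x":0.0163,"y":-0.63,"z":0.1063,"jaw":0},{"x":0.0163,"y":-0.63,"z":0.1063,"jaw":0},{"x":0.0163,"y":-0.63,"z":0.1063,"jaw":0},{"x":0.0163,"y":-0.63,"z":0.1063,"jaw":0}]' | python3 jog.py
python3 to.py "[.480,.146,.115]"
```

```text
time: 2.4
ee_pos: [0.4807, 0.1478, 0.159]
eef_rot: [0.998, -0.067, -0.001, -0.0]
ft_force: [0.9, -0.3, 0.3]
width: 0.0005
grip_force: 0.0
t 2.4 tcp [0.4807 0.1478 0.159 ] yaw -0.133 tool delta [-0.0004  0.0019  0.044 ] F [ 0.87 -0.31  0.26]
```

```bash
echo '[{"y":0.0025,"z":0.0563,"jaw":0},{"y":0.0025,"z":0.06,"jaw":0},{"y":0.0025,"z":0.0625,"jaw":0},{"y":0.0025,"z":0.0625,"jaw":0}]' | python3 jog.py
echo '[{"z":0.0013,"jaw":0},{"z":0.0025,"jaw":0},{"z":0.0025,"jaw":0}]' | python3 jog.py
```

```text
time: 2.8
ee_pos: [0.4811, 0.1446, 0.1107]
eef_rot: [0.998, -0.068, 0.001, 0.0]
ft_force: [0.1, 0.7, 0.5]
width: 0.0005
grip_force: 0.0
time: 3.1
ee_pos: [0.4806, 0.1455, 0.108]
eef_rot: [0.998, -0.067, 0.0, 0.0]
ft_force: [0.2, 0.0, -0.7]
width: 0.0005
grip_force: 0.0
```

```bash
for i in 1 ; do echo '[{"z":0.0013,"jaw":0},{"z":0.0013,"jaw":0}]' | python3 jog.py; echo '[{"z":0.0013,"jaw":0},{"z":0.0013,"jaw":0}]' | python3 jog.py; echo '[{"z":0.0013,"jaw":0},{"z":0.0013,"jaw":0}]' | python3 jog.py; done | grep -E "ee_pos|force"
```

```text
ee_pos: [0.4803, 0.1456, 0.1065]
ft_force: [-0.0, 0.5, 0.1]
grip_force: 0.0
ee_pos: [0.4803, 0.1456, 0.1055]
ft_force: [0.1, 0.1, -0.7]
grip_force: 0.1
ee_pos: [0.4804, 0.1457, 0.1048]
ft_force: [-2.3, -1.5, 5.7]
grip_force: 2.8
```

To row units: 0.0005 m is 0.0006.

```bash
(echo '[{"jaw":0}]' | python3 jog.py; echo '[{"z":0.0006,"jaw":0},{"z":0.0006,"jaw":0}]' | python3 jog.py;echo '[{"jaw":0}]' | python3 jog.py) | grep -E "ee_pos|ft_force"; python3 to.py "[.480,.146,.115]"
```

```text
ee_pos: [0.4804, 0.1456, 0.1048]
ft_force: [-1.4, -0.2, 5.6]
ee_pos: [0.4804, 0.1457, 0.1045]
ft_force: [-2.8, -0.6, 6.9]
ee_pos: [0.4804, 0.1457, 0.1045]
ft_force: [-2.8, -0.1, 8.1]
t 4.1 tcp [0.4804 0.1457 0.1045] yaw -0.134 tool delta [-0.0004 -0.0003 -0.0105] F [-2.78 -0.12  8.05]
```

Left lid: about 8 N for under 1 mm, so it is firm. Next is the middle one.

To row units: 0.104 m is 0.13, -0.02 m is -0.025.

```bash
(echo '[{"z":-0.025,"jaw":0},{"x":-0.0175,"y":0.13,"z":-0.025,"jaw":0},{"x":-0.0175,"y":0.13,"z":-0.025,"jaw":0},{"x":-0.0175,"y":0.13,"z":-0.025,"jaw":0},{"x":-0.0175,"y":0.13,"z":-0.0125,"jaw":0},{"x":-0.0175,"y":0.13,"z":-0.005,"jaw":0},{"x":-0.0175,"y":0.13,"z":-0.0038,"jaw":0},{"x":-0.0175,"y":0.13,"z":-0.0038,"jaw":0}]' | python3 jog.py; python3 to.py "[.4522,.0446,.105]"; for i in 1; do echo '[{"z":0.0013,"jaw":0},{"z":0.0013,"jaw":0}]' | python3 jog.py; echo '[{"z":0.0013,"jaw":0},{"z":0.0013,"jaw":0}]' | python3 jog.py;echo '[{"z":0.0013,"jaw":0},{"z":0.0013,"jaw":0}]' | python3 jog.py; done) | grep -E "ee_pos|ft_force|tcp"
```

```text
ee_pos: [0.4523, 0.0457, 0.1065]
ft_force: [0.4, -0.4, 0.1]
t 4.9 tcp [0.4523 0.0457 0.1065] yaw -0.132 tool delta [0.     0.0011 0.0015] F [ 0.37 -0.35  0.08]
ee_pos: [0.4526, 0.0449, 0.106]
ft_force: [-0.6, -0.3, -0.6]
ee_pos: [0.4527, 0.0445, 0.1051]
ft_force: [0.8, 0.6, 0.5]
ee_pos: [0.4527, 0.0445, 0.1042]
ft_force: [-0.2, 0.8, 3.8]
```

To row units: 0.0005 m is 0.0006.

```bash
(echo '[{"z":0.0006,"jaw":0},{"z":0.0006,"jaw":0}]' | python3 jog.py; echo '[{"z":0.0006,"jaw":0},{"z":0.0006,"jaw":0}]' | python3 jog.py;echo '[{"z":0.0006,"jaw":0},{"z":0.0006,"jaw":0}]' | python3 jog.py) | grep -E "ee_pos|ft_force"
```

```text
ee_pos: [0.4527, 0.0445, 0.1037]
ft_force: [-0.4, 2.0, 3.4]
ee_pos: [0.4527, 0.0445, 0.1032]
ft_force: [-0.3, 1.5, 4.7]
ee_pos: [0.4527, 0.0445, 0.1027]
ft_force: [-0.0, 1.7, 5.2]
```

The middle lid gives: 5 N at about 2.3 mm. I'll press the right one too.

To row units: 0.105 m is 0.1313, -0.004 m is -0.005.

```bash
(echo '[{"z":-0.0275,"jaw":0},{"x":0.0138,"y":0.1313,"z":-0.0275,"jaw":0},{"x":0.0138,"y":0.1313,"z":-0.0275,"jaw":0},{"x":0.0138,"y":0.1313,"z":-0.0275,"jaw":0},{"x":0.0138,"y":0.1313,"z":-0.015,"jaw":0},{"x":0.0138,"y":0.1313,"z":-0.0075,"jaw":0},{"x":0.0138,"y":0.1313,"z":-0.005,"jaw":0},{"x":0.0138,"y":0.1313,"z":-0.005,"jaw":0}]' | python3 jog.py; python3 to.py "[.4494,-.061,.105]"; echo '[{"z":0.0013,"jaw":0},{"z":0.0013,"jaw":0}]' | python3 jog.py; echo '[{"z":0.0013,"jaw":0},{"z":0.0013,"jaw":0}]' | python3 jog.py) | grep -E "ee_pos|ft_force|tcp"
```

```text
ee_pos: [0.449, -0.0598, 0.1059]
ft_force: [-0.5, 0.5, 0.5]
t 6.9 tcp [ 0.449  -0.0598  0.1059] yaw -0.132 tool delta [0.0006 0.0011 0.0009] F [-0.49  0.53  0.46]
ee_pos: [0.4495, -0.0607, 0.1056]
ft_force: [-0.1, -0.6, 0.9]
ee_pos: [0.4496, -0.0609, 0.1049]
ft_force: [-1.2, 1.0, 5.3]
```

To row units: 0.0004 m is 0.0005.

```bash
(echo '[{"z":0.0005,"jaw":0},{"z":0.0005,"jaw":0}]' | python3 jog.py; echo '[{"z":-0.0375,"jaw":0},{"z":-0.0563,"jaw":0.04},{"z":-0.0563,"jaw":0.04}]' | python3 jog.py) | grep -E "ee_pos|ft_force|width"
python3 - <<'E'
from h import *
c=r.camera("top"); cv2.imwrite("pics/t2.png",cv2.resize(c["img"][140:280,250:430],None,fx=4,fy=4)[:,:,::-1])
E
python3 to.py "[.4522-.99*.065,.0446+.135*.065,.15]"
```

```text
ee_pos: [0.4496, -0.0609, 0.1046]
ft_force: [-2.0, 2.2, 8.0]
width: 0.0005
ee_pos: [0.4506, -0.0614, 0.151]
ft_force: [-0.6, -0.7, -0.6]
width: 0.0097
t 7.85 tcp [ 0.4499 -0.0614  0.1497] yaw -0.135 tool delta [-0.0768 -0.1054 -0.0005] F [ 0.42 -0.58 -0.42]
```

View pics/t2.png

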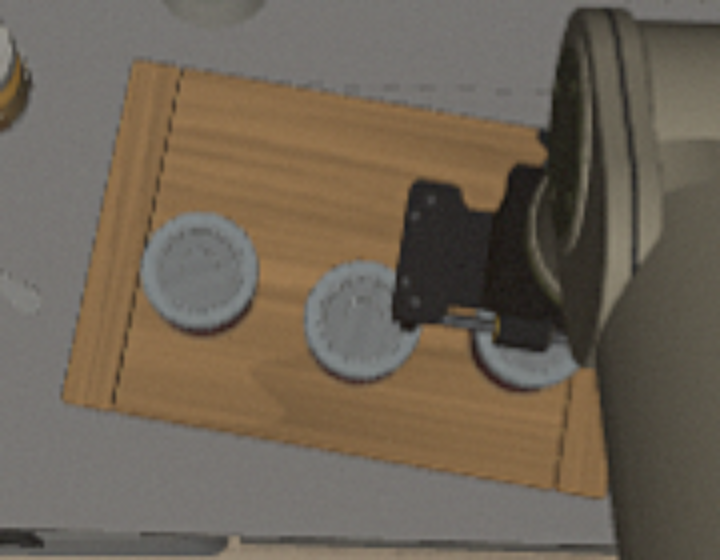

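Right lid firm (8 N), and no jars have moved. The middle jar is the unsealed one. I'll go in front of it, fingers open 40 mm as a cradle.

To row units: -0.105 m is -0.1313, -0.072 m is -0.09.

```bash
echo '[{"x":-0.09,"y":-0.1313,"jaw":0.04},{"x":-0.09,"y":-0.1313,"jaw":0.04},{"x":-0.09,"y":-0.1313,"jaw":0.04},{"x":-0.09,"y":-0.1313,"jaw":0.04},{"x":-0.09,"y":-0.1313,"jaw":0.04}]' | python3 jog.py
python3 to.py "[.4522-.99*.060,.0446+.135*.060,.059]"
```

```text
time: 8.35
ee_pos: [0.3918, 0.0522, 0.1485]
eef_rot: [0.998, -0.067, -0.0, 0.0]
ft_force: [0.8, 0.6, -0.1]
width: 0.0395
grip_force: 0.0
t 8.35 tcp [0.3918 0.0522 0.1485] yaw -0.133 tool delta [ 0.001  -0.0007  0.0895] F [ 0.78  0.58 -0.15]
```

To row units: 0.09 m is 0.1125, 0.08 m is 0.1.

```bash
echo '[{"z":0.05,"jaw":0.04},{"z":0.1,"jaw":0.04},{"z":0.1125,"jaw":0.04},{"z":0.1125,"jaw":0.04}]' | python3 jog.py
echo '[{"x":0.0063,"jaw":0.04},{"x":0.0125,"jaw":0.04},{"x":0.0188,"jaw":0.04},{"x":0.025,"jaw":0.04},{"x":0.0313,"jaw":0.04},{"x":0.0375,"jaw":0.04},{"x":0.0375,"jaw":0.04}]' | python3 jog.py; python3 to.py "[.4522,.0446,.059]"
```

```text
time: 8.75
ee_pos: [0.3911, 0.052, 0.058]
eef_rot: [0.998, -0.068, -0.002, -0.0]
ft_force: [-0.4, -0.3, 0.6]
width: 0.0399
grip_force: 0.0
time: 9.45
ee_pos: [0.4223, 0.0485, 0.0591]
eef_rot: [0.998, -0.067, 0.0, -0.0]
ft_force: [-0.1, 0.0, 0.0]
width: 0.0399
grip_force: 0.1
t 9.45 tcp [0.4223 0.0485 0.0591] yaw -0.134 tool delta [ 0.0301 -0.0001  0.0001] F [-0.14  0.03  0.01]
```

To row units: 0.04 m is 0.05, 0.036 m is 0.045.

```bash
echo '[{"x":0.005,"jaw":0.04},{"x":0.01,"jaw":0.04},{"x":0.015,"jaw":0.04},{"x":0.02,"jaw":0.04},{"x":0.025,"jaw":0.04},{"x":0.03,"jaw":0.04},{"x":0.035,"jaw":0.04},{"x":0.04,"jaw":0.04},{"x":0.045,"jaw":0.04},{"x":0.05,"jaw":0.04}]' | python3 jog.py
python3 - <<'E'
from h import *
c=r.camera("side"); cv2.imwrite("pics/s3.png",cv2.resize(c["img"][110:260,230:400],None,fx=4,fy=4)[:,:,::-1])
E
```

```text
time: 10.45
ee_pos: [0.4618, 0.0431, 0.0591]
eef_rot: [0.998, -0.067, 0.0, 0.0]
ft_force: [-1.2, 0.1, -0.2]
width: 0.0401
grip_force: 1.1
```

View pics/s3.png

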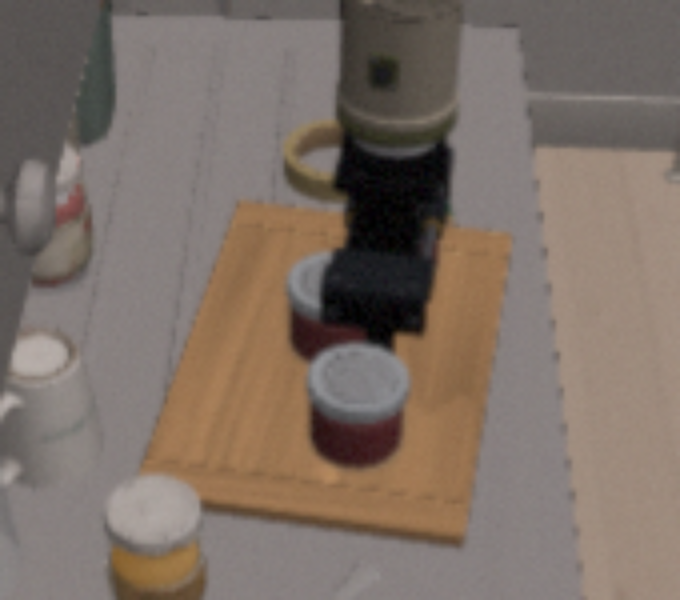

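The picture shows the jar upright and cradled, at crop (325,305), and moving back with about 1 N. I'll keep pushing.

To row units: 0.038 m is 0.0475, 0.036 m is 0.045.

```bash
echo '[{"x":0.005,"jaw":0.04},{"x":0.01,"jaw":0.04},{"x":0.015,"jaw":0.04},{"x":0.02,"jaw":0.04},{"x":0.025,"jaw":0.04},{"x":0.03,"jaw":0.04},{"x":0.035,"jaw":0.04},{"x":0.04,"jaw":0.04},{"x":0.045,"jaw":0.04},{"x":0.0475,"jaw":0.04},{"x":0.0475,"jaw":0.04}]' | python3 jog.py
echo '[{"x":-0.0125,"jaw":0.04},{"x":-0.0375,"jaw":0.04},{"x":-0.075,"jaw":0.04},{"x":-0.1063,"jaw":0.04},{"x":-0.1063,"jaw":0.04}]' | python3 jog.py
echo '[{"z":-0.0625,"jaw":0.04},{"z":-0.125,"jaw":0.04},{"z":-0.1875,"jaw":0.04},{"z":-0.2375,"jaw":0.04},{"z":-0.2375,"jaw":0.04}]' | python3 jog.py
python3 to.py "[.40,-.35,.245]"
```

```text
time: 11.6
ee_pos: [0.4996, 0.0381, 0.0592]
eef_rot: [0.998, -0.067, 0.0, -0.0]
ft_force: [-0.6, -0.6, 1.2]
width: 0.0397
grip_force: 0.2
time: 12.1
ee_pos: [0.4118, 0.0494, 0.0587]
eef_rot: [0.998, -0.067, -0.001, 0.001]
ft_force: [-0.2, 0.1, 0.5]
width: 0.0397
grip_force: 0.0
time: 12.6
ee_pos: [0.4176, 0.0498, 0.2546]
eef_rot: [0.998, -0.067, 0.005, 0.0]
ft_force: [-0.9, 0.7, 0.4]
width: 0.0398
grip_force: 0.0
t 12.6 tcp [0.4176 0.0498 0.2546] yaw -0.134 tool delta [0.0361 0.3986 0.01  ] F [-0.89  0.7   0.43]
```

To row units: 0.4 m is 0.5, 0.036 m is 0.045.

```bash
echo '[{"x":0.045,"y":0.5,"jaw":0.04},{"x":0.045,"y":0.5,"jaw":0.04},{"x":0.045,"y":0.5,"jaw":0.04},{"x":0.045,"y":0.5,"jaw":0.04},{"x":0.045,"y":0.5,"jaw":0.04},{"x":0.045,"y":0.5,"jaw":0.04},{"x":0.045,"y":0.5,"jaw":0.04},{"x":0.045,"y":0.5,"jaw":0.04},{"x":0.045,"y":0.5,"jaw":0.04},{"x":0.045,"y":0.5,"jaw":0.04}]' | python3 jog.py
python3 - <<'E'
from h import *
c=r.camera("top"); cv2.imwrite("pics/t4.png",cv2.resize(c["img"][140:280,250:430],None,fx=4,fy=4)[:,:,::-1])
L=lids(c,[(300,208),(343,189),(383,222)])
ctr=np.array([.4932,.0385]); a=-.135; X=np.array([np.cos(a),np.sin(a)]);Y=np.array([-np.sin(a),np.cos(a)])
for l in L:
    p=cast(c,l[0],.08)[0]; d=p[:2]-ctr; print(np.round(l[0],1),p.round(4),"board",(d@X).round(4),(d@Y).round(4))
E
```

```text
time: 13.6
ee_pos: [0.3965, -0.3527, 0.2482]
eef_rot: [0.998, -0.068, -0.0, -0.0]
ft_force: [0.7, 0.7, -0.3]
width: 0.0401
grip_force: 0.0
[299.5 207. ] [0.4804 0.1463 0.08  ] board -0.0272 0.1051
[345.6 186. ] [0.5376 0.0327 0.08  ] board 0.0447 0.0002
[382.9 221.8] [ 0.4493 -0.0608  0.08  ] board -0.0301 -0.1043
```

View pics/t4.png

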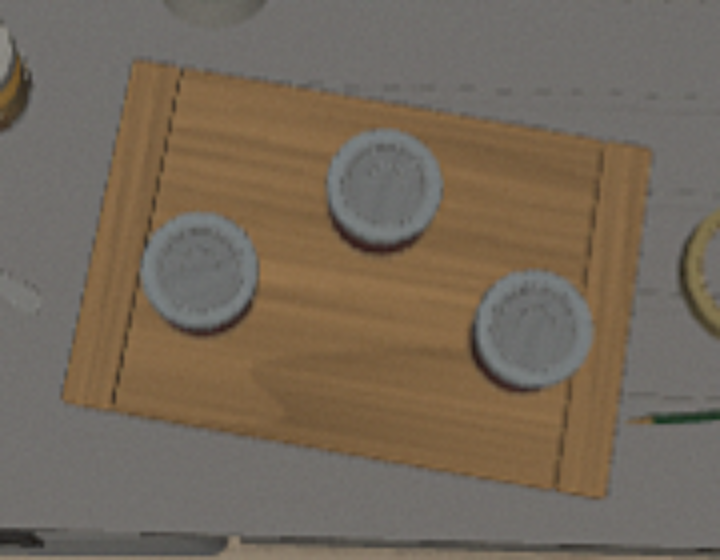

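The middle jar now stands at crop (385,185), about 45 mm behind the board's middle line, upright. The other two jars have not moved, so I'm handing in.

```bash
python3 -c "from bench import r; print(r.close_job())"
```

```text
the job is handed in; nothing more can be done
None
```

The middle jar was the unsealed one; it now stands upright on the board about 85 mm behind its old place, the other two jars have not moved, and the job is handed in (no verdict was returned).

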